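# Snap the clamp strap shut over the bar

### The job

Two identical V-cradle clamps stand on the bench, each with its steel strap sprung up; a short round bar lies in one of them. Press that clamp's strap down until the catch snaps over it and holds it shut over the bar, and leave the empty clamp's strap open.

Things in the scene. Friction and masses are not known exactly. Their poses are not given: they have to be found in the camera images.
- loaded_strap (a joint): angle (rad) of the strap over the bar: 0 shut and level (firm stop), starts near 0.6, sprung up. Steel strap 16 mm wide, 84 mm from hinge to end; hinge axis level, 42 mm above the bench; shut, its top is 43.5 mm above the bench. A weak spring reopens it unless caught. The catch resists from about 0.12 rad, takes 10 to 15 N on the pad, and snaps over the strap's end near 0.
- empty_strap (a joint): the same angle for the identical clamp with nothing in its V-cradle, to stay open. Each clamp is fixed to the bench: dark steel base plate 130 x 56 x 8 mm, dark steel V-cradle in the middle, hinge ears at one end, at the other an upright sprung catch whose nose is 87 mm from the hinge and 50 mm above the bench.
- loaded_pad (a point): centre of the upper face of the ribbed thumb pad (28 mm along the strap, 24 mm wide) of the strap over the bar, 58 mm from the hinge. Axes turn with the strap: x towards the hinge, y along the hinge, z out of the upper face. As the strap closes, the pad swings down and away from the hinge; pressed straight down, a finger slides along it.
- bar_center (a point): centre of the round steel bar, 22 mm in diameter, 45 mm long, lying in its clamp's V-cradle under the strap, parallel to the hinge and 40 mm from it, 28 mm above the bench; z runs along the bar

How it is judged:
By the outcome, as a careful person would: the job done as asked, in the order asked, and still so for the second after the job is handed in, with the robot touching nothing.
It also fails if it takes over 29 s, if anything falls off the work surface, if the arm or the gripper's body presses on something with over 40 N, if the wrist force passes 120 N, or if a joint passes its speed limit or range.

### The arm

A 6-joint arm with a two-finger parallel gripper is mounted at the origin on a cart in front of the work surface, level with it; the furniture and walls round the work are solid. World frame = base frame: x ahead of the robot, y to its left, z up, the work surface at z = 0. Lengths are in m, angles in rad, forces in N, time in s.
With the tool pointing down it reaches from about 0.3 to 0.875 m from the base axis. Payload 6.4 kg.
Tool frame: the origin (TCP) lies between the finger pads; the fingertips stand 11 mm ahead of it and the grasp point (between the pads) lies 8 mm behind it (ctrl.tcp_to_tips is the y of the fingertips in the tool frame, in m); y points along the fingers, x is the direction in which the jaws open and shut, and the axes are right-handed (so a half turn about y gives the same grasp; the last joint's range is limited). The gripper opens to 85 mm and grips with 20 to 120 N. Pads are 22 mm wide; open, the fingers measure 114 mm over their backs; the gripper's body (76 mm by 85 mm) begins 54 mm behind the grasp point. The pads swing forward as they close: fully open they stand 13 mm farther back than shut.
Start: joints at [-1.503, 0.181, 1.607, -0, 1.354, -0.206], TCP at [0.155, -0.554, 0.206] pointing down, gripper open.
Joint ranges: [-2.99, 2.99], [-0.89, 2.07], [0.3, 2.58], [-1.14, 4.28], [0, 2.63], [-3.12, 3.12]. Speed limits (rad/s): [2.57, 2.57, 3.01, 3.14, 3.14, 3.14].

### API

Orientations are given as a unit quaternion [w, x, y, z].
In Python, from bench import ctrl gives the robot as it stands.
- The arm moves only by the tool apply_moves, never from a script. Its argument "plan" is text: rows parted by semicolons, each of 7 numbers parted by spaces: the shift along the tool's x, y, z each as a share of 0.05 m, from -1 to 1, then the turn, a rotation vector about the tool's x, y, z each as a share of 0.12 rad, from -1 to 1, then the opening, from 0 (shut) to 1 (fully open). In form: dx dy dz wx wy wz claw; .... A call has exactly 5 rows; each row shifts and turns the commanded pose from where the row before left it, along the tool's axes as they then stand; what a row does not reach is not made up. A row lasts 1/10 s, in which the tool goes at most 50 mm and 8.59 degrees, less where a joint would pass 70% of its speed; a pose out of reach is approached as far as the arm can. A call with a number of a shift or a turn outside -1 to 1 is refused whole. A call with a gripper value outside its range is refused whole. The fingers move at their own pace and stop on an object; the grip force is fixed at half the most. Time passes only in rows, so rows that do not move let the fingers close, or fill a call up. It gives the time, the measured TCP pose, the force and the opening at its end, in the units of the state.
- ctrl.get_obs(): the state, without advancing time (a new reading comes with each control period).
- ctrl.camera(name): name is "scene" or "top" or "wrist"; returns the picture (384x512x3 uint8, red, green, blue); there is no depth.
- ctrl.get_calibration(name): a dict with "intrinsics" (3x3 intrinsics, pixels), "k1" (the pictures are not rectified: a ray, as slopes to the right and down, at radius r is drawn at 1 + k1 r^2 times it, then the intrinsics apply), "R" (3x3) and "t" (3): a world point X has camera coordinates R X + t. Camera axes: x right, y down, z forward; pixel columns grow to the right and rows downward; lengths in m; the calibration is good to about 2 mm. A picture is of the moment at which its call begins: read the wrist's pose just before it. get_calibration takes no time and is no camera call; for the wrist camera it gives the pose at the moment of the call.
- ctrl.hand_in(): hands the job in, once; it reports no verdict.
Trained networks look in the newest picture that a camera, given by its name, has taken for a name from the list of things; names that differ only in an ending like _2 or _b are one class to them, and where a whole thing is asked for, a point or a joint stands for the part that bears it (a point fixed in the world has none). Each returns a list of dicts, best first, with "score" (0 to 1); they miss things now and then, are a little off and sometimes report something else, mostly with a low value. They report only what shows in the picture. A call takes as long as a camera call.
- ctrl.recognise(camera, target): "point" ([x, y, z] in m, in world coordinates, good to about 4 mm: the middle of the surface that is visible of it).
The state is a dict: "time_s": time; "q": joint angles; "dq": joint speeds; "joint_efforts": joint torques, N m; "eef_pos": TCP position; "eef_rot": TCP orientation; "wrist_force": force on the tool from outside, world axes, zero at the start; "torque": the same for the moment, N m; "opening": opening from 0.0 (shut) to 1.0 (fully open).
Only numpy, scipy, OpenCV 4.12 (cv2) and the standard library are available. Lean on these libraries where they do the work, as an engineer would, in place of code of your own. Each camera call takes 0.05 s, during which the arm holds its last target.

## Working session

There is one attempt and no reset: what is moved stays moved. The work goes in short steps, Python scripts to look and compute and a tool call to move; the robot and the scene stay as the last step left them, time stands still between calls to the robot, and variables do not carry over. Pictures are saved under pics/ and viewed, and the job is handed in when it is done.

Besides the shell and the picture viewer there is one more tool, called after "Request:" as name(argument=value, ...) on one line, values as JSON. apply_moves: Moves the arm, as the interface text tells. Shift numbers are shares of 0.05 m and turn numbers shares of 0.12 rad, none past 1 either way. Its arguments: {"type":"object","properties":{"plan":{"type":"string"}},"required":["plan"]}

```bash
mkdir -p pics; ls; python3 - <<'E'
from bench import ctrl
import cv2,numpy as np
o=ctrl.get_obs();print({k:np.round(v,3) for k,v in o.items()},ctrl.tcp_to_tips)
for c in ("top","scene"):
    cv2.imwrite(f"pics/{c}0.png",ctrl.camera(c)[:,:,::-1])
    for t in ("loaded_strap","loaded_pad","bar_center","empty_strap"):
        print(c,t,[(np.round(d["point"],3),round(d["score"],2)) for d in ctrl.recognise(c,t)])
print(ctrl.get_obs()["time_s"])
E
```

```text
pics
{'time_s': np.float64(0.0), 'q': array([-1.503,  0.182,  1.608, -0.   ,  1.354, -0.206]), 'dq': array([-0.002,  0.001, -0.002, -0.   , -0.002,  0.   ]), 'joint_efforts': array([-2.0000e-03, -4.4487e+01, -3.5133e+01, -0.0000e+00,  9.0000e-03,
       -0.0000e+00]), 'eef_pos': array([ 0.155, -0.553,  0.205]), 'eef_rot': array([ 0.564, -0.563,  0.427, -0.427]), 'wrist_force': array([0.078, 0.106, 0.081]), 'torque': array([-0.05 , -0.026,  0.005]), 'opening': np.float64(0.997)} 0.011
top loaded_strap [(array([ 0.517, -0.324,  0.078]), 0.54)]
top loaded_pad [(array([ 0.515, -0.324,  0.076]), 0.53)]
top bar_center [(array([ 0.515, -0.323,  0.077]), 0.34)]
top empty_strap [(array([ 0.508, -0.151,  0.076]), 0.73)]
scene loaded_strap [(array([ 0.513, -0.326,  0.074]), 0.7)]
scene loaded_pad [(array([ 0.511, -0.323,  0.075]), 0.9)]
scene bar_center [(array([ 0.51 , -0.327,  0.039]), 0.95)]
scene empty_strap [(array([ 0.509, -0.153,  0.072]), 0.52)]
0.5
```

View pics/top0.png

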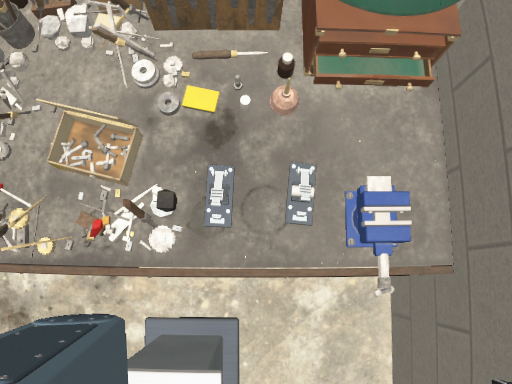

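View pics/scene0.png

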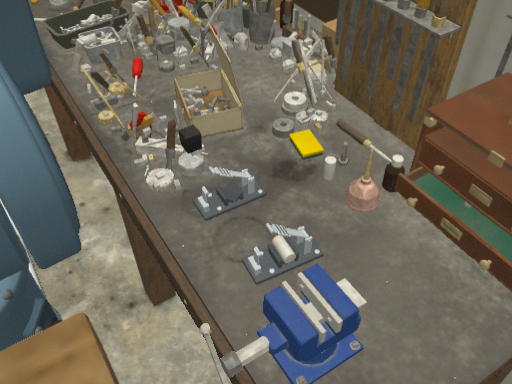

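```bash
python3 - <<'E'
import cv2
a=cv2.imread("pics/top0.png")[150:240,265:340]; b=cv2.imread("pics/scene0.png")[205:295,230:340]
cv2.imwrite("pics/t0z.png",cv2.resize(a,None,fx=6.5,fy=6.5,interpolation=cv2.INTER_CUBIC))
cv2.imwrite("pics/s0z.png",cv2.resize(b,None,fx=6.5,fy=6.5,interpolation=cv2.INTER_CUBIC))
from bench import ctrl
print(ctrl.get_calibration("top"))
E
```

```text
{'intrinsics': array([[441.29052199,   0.        , 254.45582233],
       [  0.        , 441.29052199, 184.73743711],
       [  0.        ,   0.        ,   1.        ]]), 'k1': -0.15403776492992155, 'R': array([[-7.24876532e-04, -9.99866877e-01,  1.63003895e-02],
       [-9.82372231e-01, -2.33509244e-03, -1.86920696e-01],
       [ 1.86933876e-01, -1.61485445e-02, -9.82239762e-01]]), 't': array([-0.22569677,  0.52146363,  0.82540941])}
```

View pics/t0z.png

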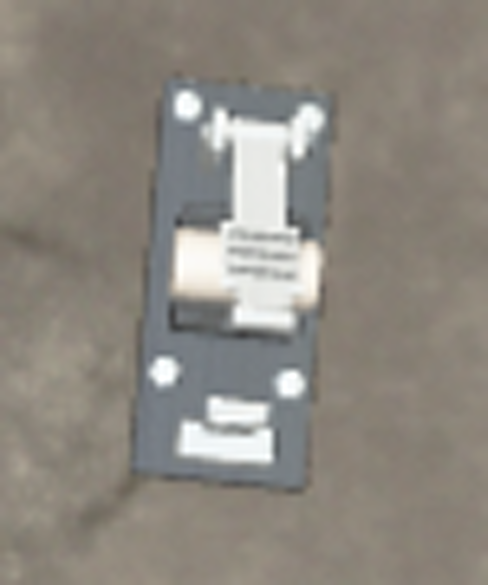

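View pics/s0z.png

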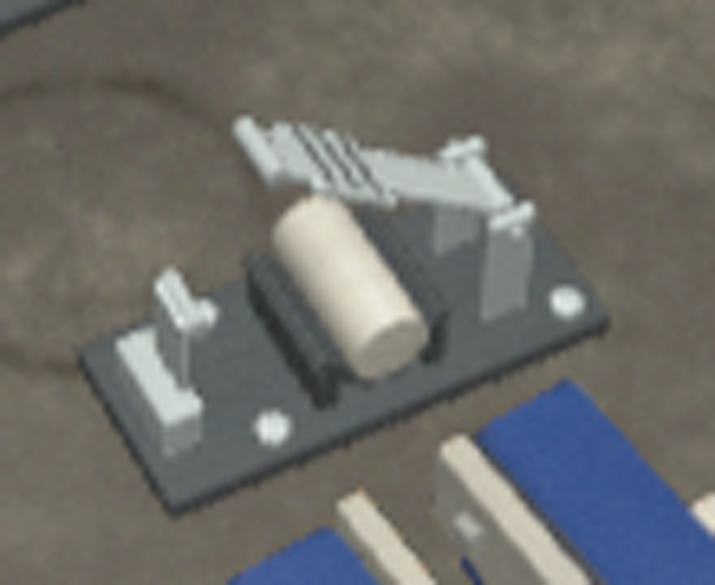

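```bash
cat > h.py <<'E'
import numpy as np,cv2
from bench import ctrl
from scipy.spatial.transform import Rotation as Rn
def bp(cam,px,z,cal=None):
    c=cal or ctrl.get_calibration(cam);K=c["intrinsics"]
    d=np.array([(px[0]-K[0,2])/K[0,0],(px[1]-K[1,2])/K[1,1]]);u=d.copy()
    for _ in range(20): u=d/(1+c["k1"]*(u@u))
    R=np.array(c["R"]);C=-R.T@c["t"];r=R.T@np.r_[u,1]
    return C+r*(z-C[2])/r[2]
E
python3 - <<'E'
from h import *
f=lambda x,y:(265+(x+.5)/6.5-.5,150+(y+.5)/6.5-.5)
P=[bp("top",f(*p),.008) for p in [(165,75),(330,92),(305,490),(133,470)]]
print(np.round(P,4)); far=(P[0]+P[1])/2;near=(P[2]+P[3])/2;print(far,near,np.linalg.norm(far-near)); d=near-far;print("dir",d/np.linalg.norm(d),(far+near)/2)
print("hinge",bp("top",f(257.5,132),.043)); print("pad",bp("top",f(263,255),.077)); print("nose",bp("top",f(238,410),.05))
print("bar", bp("top",f(245,265),.039))
o=ctrl.get_obs();w,x,y,z=o["eef_rot"];print(np.round(Rn.from_quat([x,y,z,w]).as_matrix(),3))
E
```

```text
[[ 0.5808 -0.301   0.008 ]
 [ 0.5754 -0.3549  0.008 ]
 [ 0.4457 -0.3436  0.008 ]
 [ 0.4521 -0.2889  0.008 ]]
[ 0.5781073  -0.32796917  0.008     ] [ 0.44891452 -0.31622437  0.008     ] 0.1297255410940101
dir [-0.99589321  0.09053571  0.        ] [ 0.51351091 -0.32209677  0.008     ]
hinge [ 0.55404164 -0.32619219  0.043     ]
pad [ 0.50893804 -0.32249795  0.077     ]
nose [ 0.46599946 -0.31746436  0.05      ]
bar [ 0.51265349 -0.32188119  0.039     ]
[[ 0.27   0.     0.963]
 [-0.963  0.     0.27 ]
 [-0.    -1.     0.   ]]
```

Request:
apply_moves(plan="0 0 0 0 0.8 0 0; 0 0 0 0 0.8 0 0; 0 0 0 0 0.8 0 0; 0 0 0 0 0.64 0 0; 0 0 0 0 0 0 0")

```text
time_s: 1.0
eef_pos: [0.1555, -0.5536, 0.2064]
eef_rot: [-0.477, 0.477, -0.522, 0.522]
wrist_force: [0.4, 0.1, -0.0]
opening: 0.144
```

Request:
apply_moves(plan="-0.8 0 0 0 0 0 0; -0.8 0 0 0 0 0 0; -0.8 0 0 0 0 0 0; -0.8 0 0 0 0 0 0; -0.8 0 0.5 0 0 0 0")

```text
time_s: 1.5
eef_pos: [0.1974, -0.3553, 0.2062]
eef_rot: [0.476, -0.477, 0.522, -0.522]
wrist_force: [1.2, -1.3, 0.6]
opening: 0.001
```

Request:
apply_moves(plan="0 0 0.8 0 0 0 0; 0 0 0.8 0 0 0 0; 0 0 0.8 0 0 0 0; 0 0 0.8 0 0 0 0; 0 0 0.8 0 0 0 0")

```text
time_s: 2.0
eef_pos: [0.3996, -0.3748, 0.2066]
eef_rot: [-0.477, 0.478, -0.521, 0.522]
wrist_force: [0.1, -0.9, 0.4]
opening: -0.001
```

Request:
apply_moves(plan="-0.4 0 0.7 0 0 0 0; -0.4 0 0.7 0 0 0 0; -0.46 0.3 0.67 0 0 0 0; 0 0.7 0 0 0 0 0; 0 0.6 0 0 0 0 0")

```text
time_s: 2.5
eef_pos: [0.5078, -0.3205, 0.1254]
eef_rot: [-0.478, 0.478, -0.521, 0.521]
wrist_force: [-0.3, -0.6, -0.6]
opening: 0.001
```

```bash
python3 - <<'E'
from h import *
o=ctrl.get_obs();print(o["eef_pos"],o["wrist_force"])
w,x,y,z=o["eef_rot"];R=Rn.from_quat([x,y,z,w]).as_matrix();print(np.round(R,3))
a=ctrl.camera("scene")[150:300,200:400];b=ctrl.camera("top")[120:250,215:388];c=ctrl.camera("wrist")
cv2.imwrite("pics/s1.png",cv2.resize(a,None,fx=4,fy=4,interpolation=cv2.INTER_CUBIC)[:,:,::-1])
cv2.imwrite("pics/t1.png",cv2.resize(b,None,fx=4,fy=4,interpolation=cv2.INTER_CUBIC)[:,:,::-1])
cv2.imwrite("pics/w1.png",c[:,:,::-1])
E
```

```text
[ 0.50784103 -0.3205044   0.12540785] [-0.33780625 -0.5775627  -0.63913305]
[[-0.086  0.001  0.996]
 [-0.996 -0.001 -0.086]
 [ 0.001 -1.     0.001]]
```

View pics/s1.png

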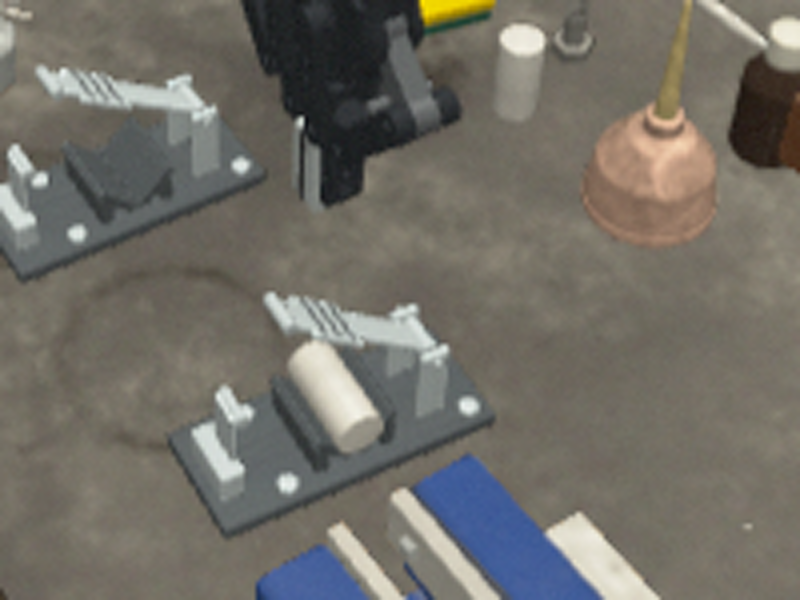

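View pics/w1.png

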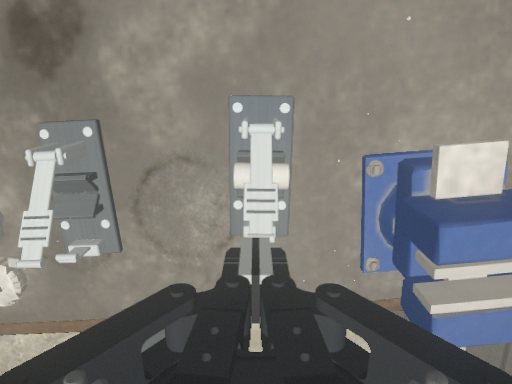

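```bash
python3 - <<'E'
from h import *
c=ctrl.get_calibration("wrist");print(c["intrinsics"][:2,2])
print("pad",bp("wrist",(261,203),.077),"hinge",bp("wrist",(262.5,130),.043))
for z in (.114,): print("tipmid",bp("wrist",(256,240),.114))
def pj(cam,X):
    c=ctrl.get_calibration(cam);p=c["R"]@X+c["t"];s=p[:2]/p[2];s=s*(1+c["k1"]*(s@s));return (c["intrinsics"]@np.r_[s,1])[:2]
p=pj("scene",np.array([.508,-.3205,.114]));print((p-[200,150])*4)
print("wtip",pj("wrist",np.array([.508,-.3205,.114])))
ctrl.camera("wrist")
print([(np.round(d["point"],4),round(d["score"],2)) for d in ctrl.recognise("wrist","loaded_pad")])
E
```

```text
[255.17025625 194.11598507]
pad [ 0.5067253 -0.3240177  0.077    ] hinge [ 0.55414674 -0.32962834  0.043     ]
tipmid [ 0.49581979 -0.31950436  0.114     ]
[322.18511825 254.76329672]
wtip [255.87587588 221.4392628 ]
[(array([ 0.5188, -0.3261,  0.0781]), 0.66)]
```

```bash
python3 - <<'E'
from h import *
for z in (.114,.12,.125,.13,.135,.14): print(z,bp("scene",(280,201),z).round(4),bp("wrist",(256,239),z).round(4),bp("top",(300,190),z).round(4))
E
```

```text
0.114 [ 0.5224 -0.298   0.114 ] [ 0.4967 -0.3217  0.114 ] [ 0.5    -0.3082  0.114 ]
0.12 [ 0.5191 -0.3026  0.12  ] [ 0.4995 -0.3219  0.12  ] [ 0.4989 -0.3074  0.12  ]
0.125 [ 0.5163 -0.3064  0.125 ] [ 0.5018 -0.3221  0.125 ] [ 0.498  -0.3068  0.125 ]
0.13 [ 0.5135 -0.3101  0.13  ] [ 0.5041 -0.3223  0.13  ] [ 0.4971 -0.3062  0.13  ]
0.135 [ 0.5108 -0.3139  0.135 ] [ 0.5064 -0.3225  0.135 ] [ 0.4962 -0.3056  0.135 ]
0.14 [ 0.508  -0.3177  0.14  ] [ 0.5088 -0.3227  0.14  ] [ 0.4954 -0.305   0.14  ]
```

View pics/t1.png

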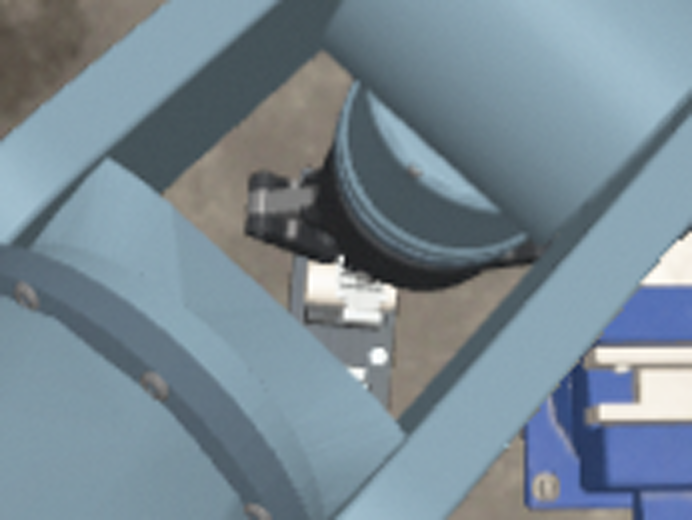

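```bash
python3 - <<'E'
from h import *
c=ctrl.get_calibration("wrist");print(-np.array(c["R"]).T@c["t"],np.round(c["R"],3)); o=ctrl.get_obs();print(o["eef_pos"],o["time_s"],o["q"])
a=cv2.imread("pics/w1.png")[180:330,170:350];cv2.imwrite("pics/w1z.png",cv2.resize(a,None,fx=4,fy=4,interpolation=cv2.INTER_CUBIC))
E
```

```text
[ 0.58111587 -0.32851269  0.29583101] [[-0.09  -0.996  0.001]
 [-0.953  0.086  0.292]
 [-0.291  0.025 -0.957]]
[ 0.50709187 -0.3223886   0.12795169] 2.75 [-7.63615616e-01  3.14432671e-01  1.60995231e+00 -3.65503021e-06
  1.21532755e+00  8.97668521e-01]
```

View pics/w1z.png

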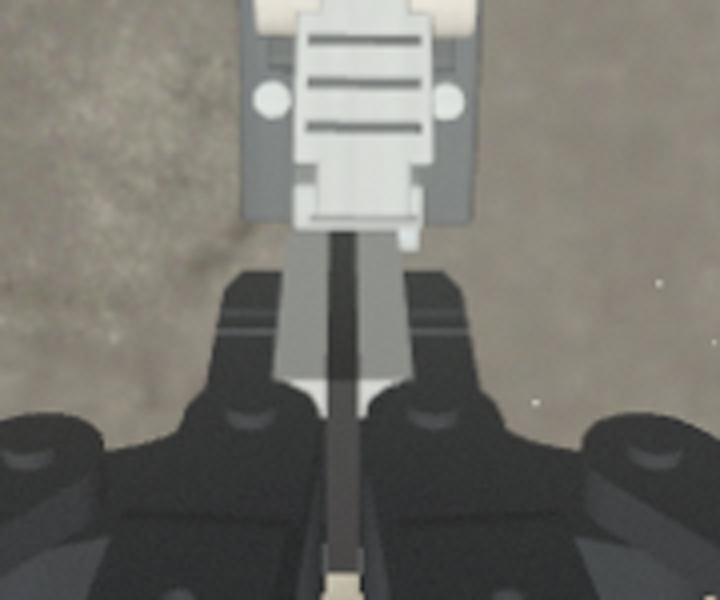

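Request:
apply_moves(plan="0.02 0.15 0 0 0 0 0; 0 0.15 0 0 0 0 0; 0 0.1 0 0 0 0 0; 0 0 0 0 0 0 0; 0 0 0 0 0 0 0")

```text
time_s: 3.25
eef_pos: [0.5063, -0.3225, 0.1063]
eef_rot: [0.477, -0.477, 0.522, -0.522]
wrist_force: [0.2, -1.0, 0.1]
opening: 0.002
```

```bash
cat > look.py <<'E'
from h import *
import sys
n=sys.argv[1]
o=ctrl.get_obs();print(o["eef_pos"],o["wrist_force"],o["time_s"])
a=ctrl.camera("scene")[190:300,220:345];c=ctrl.camera("wrist")[90:290,150:370]
a=cv2.resize(a,(400,352),interpolation=cv2.INTER_CUBIC);c=cv2.resize(c,(387,352),interpolation=cv2.INTER_CUBIC)
cv2.imwrite(f"pics/{n}.png",np.hstack([a,c])[:,:,::-1])
E
python3 look.py p2
```

```text
[ 0.50633366 -0.32250142  0.10630487] [ 0.23766531 -0.96088896  0.12420223] 3.25
```

View pics/p2.png

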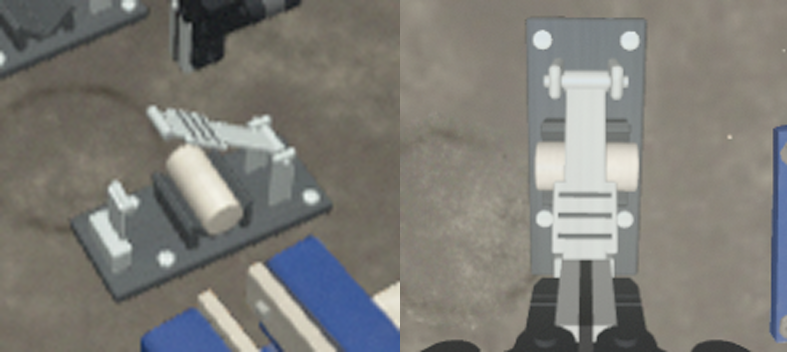

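Request:
apply_moves(plan="0 0.1 0 0 0 0 0; 0 0.1 0 0 0 0 0; 0 0.1 0 0 0 0 0; 0 0 0 0 0 0 0; 0 0 0 0 0 0 0")

```text
time_s: 3.85
eef_pos: [0.5062, -0.3224, 0.091]
eef_rot: [0.477, -0.477, 0.523, -0.522]
wrist_force: [-0.4, -0.6, 0.8]
opening: 0.004
```

```bash
python3 look.py p3
```

```text
[ 0.50624012 -0.32235336  0.09099924] [-0.36922167 -0.63136594  0.760049  ] 3.85
```

View pics/p3.png

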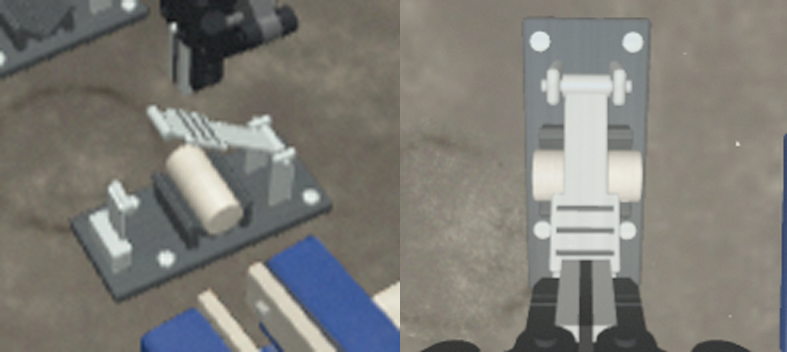

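Request:
apply_moves(plan="0 0.08 0 0 0 0 0; 0 0.08 0 0 0 0 0; 0 0.06 0 0 0 0 0; 0 0 0 0 0 0 0; 0 0 0 0 0 0 0")

```text
time_s: 4.45
eef_pos: [0.5064, -0.3224, 0.0802]
eef_rot: [0.477, -0.477, 0.522, -0.522]
wrist_force: [-0.1, -0.5, 0.4]
opening: 0.004
```

```bash
python3 look.py p4
```

```text
[ 0.50636757 -0.32244836  0.08020296] [-0.13748008 -0.50979178  0.41636721] 4.45
```

View pics/p4.png

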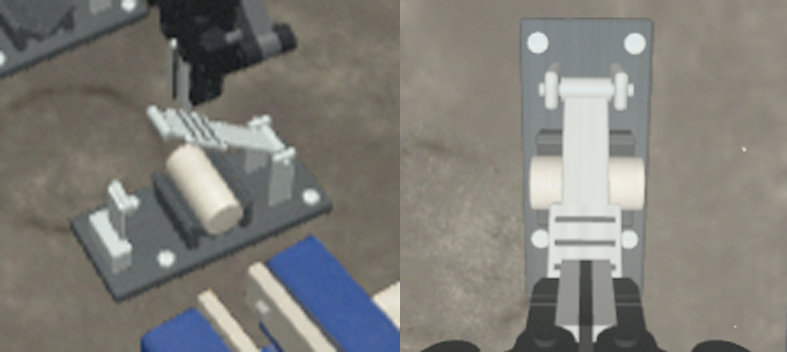

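Request:
apply_moves(plan="0 0.06 0 0 0 0 0; 0 0.06 0 0 0 0 0; 0 0.06 0 0 0 0 0; 0 0.04 0 0 0 0 0; 0 0 0 0 0 0 0")

```text
time_s: 5.05
eef_pos: [0.5062, -0.3223, 0.0689]
eef_rot: [0.477, -0.477, 0.523, -0.522]
wrist_force: [0.8, 0.1, -0.6]
opening: 0.001
```

```bash
python3 look.py p5
```

```text
[ 0.50617296 -0.32226913  0.06885247] [ 0.76881588  0.08416232 -0.59006984] 5.05
```

View pics/p5.png

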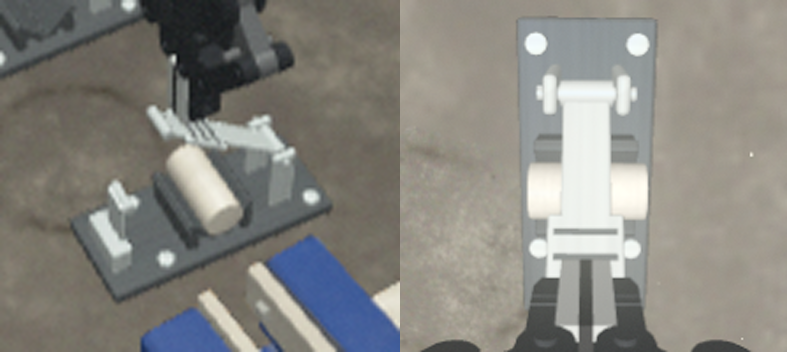

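Request:
apply_moves(plan="0 0.06 -0.02 0 0 0 0; 0 0.06 -0.02 0 0 0 0; 0 0.06 -0.02 0 0 0 0; 0 0.06 -0.02 0 0 0 0; 0 0 0 0 0 0 0")

```text
time_s: 5.65
eef_pos: [0.502, -0.3218, 0.0567]
eef_rot: [0.477, -0.477, 0.523, -0.522]
wrist_force: [0.2, -0.1, 0.2]
opening: 0.001
```

```bash
python3 look.py p6
```

```text
[ 0.50196392 -0.32184406  0.05671721] [ 0.24559668 -0.10036869  0.24530919] 5.65
```

View pics/p6.png

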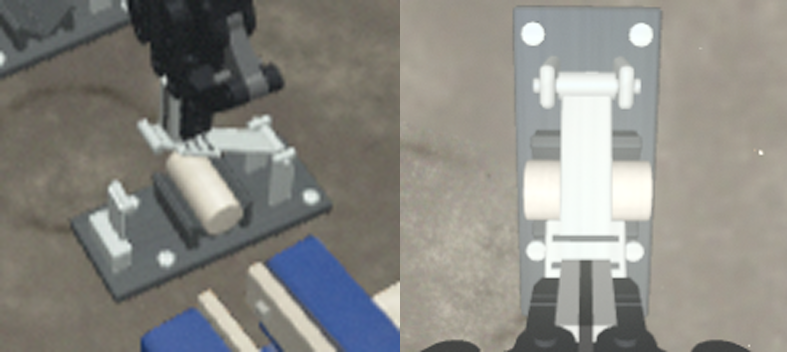

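Request:
apply_moves(plan="0 0.06 -0.02 0 0 0 0; 0 0.06 -0.02 0 0 0 0; 0 0.06 -0.01 0 0 0 0; 0 0.06 -0.01 0 0 0 0; 0 0 0 0 0 0 0")

```text
time_s: 6.25
eef_pos: [0.4991, -0.3216, 0.0447]
eef_rot: [0.477, -0.477, 0.523, -0.522]
wrist_force: [0.1, -0.5, -0.6]
opening: 0.0
```

```bash
python3 look.py p7
```

```text
[ 0.49910473 -0.32157665  0.04473363] [ 0.14840901 -0.48868922 -0.62000397] 6.25
```

View pics/p7.png

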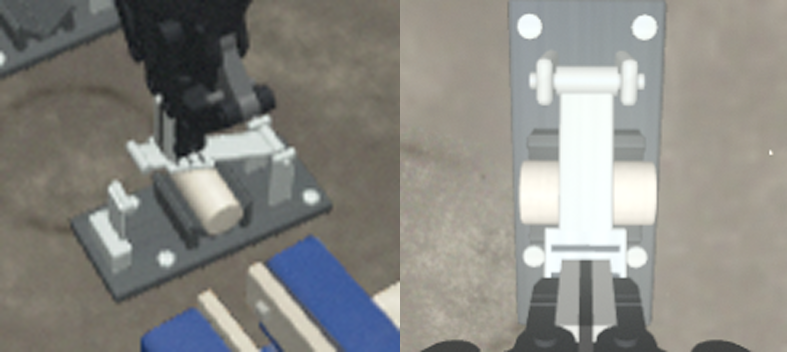

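Request:
apply_moves(plan="0 0.06 -0.01 0 0 0 0; 0 0.05 -0.01 0 0 0 0; 0 0.04 0 0 0 0 0; 0 0 0 0 0 0 0; 0 0 0 0 0 0 0")

```text
time_s: 6.85
eef_pos: [0.4984, -0.3217, 0.0378]
eef_rot: [0.477, -0.477, 0.522, -0.522]
wrist_force: [-0.1, -0.6, 0.4]
opening: 0.003
```

```bash
python3 look.py p8
```

```text
[ 0.49841436 -0.32172096  0.03776823] [-0.07542985 -0.56483034  0.38358383] 6.85
```

View pics/p8.png

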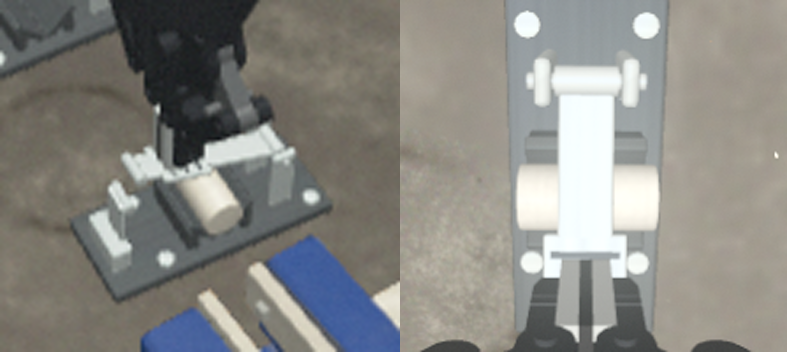

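Request:
apply_moves(plan="0 0.06 -0.01 0 0 0 0; 0 0.04 0 0 0 0 0; 0 0.03 0 0 0 0 0; 0 0 0 0 0 0 0; 0 0 0 0 0 0 0")

```text
time_s: 7.45
eef_pos: [0.4979, -0.3217, 0.0312]
eef_rot: [0.477, -0.477, 0.522, -0.522]
wrist_force: [-0.2, -0.3, 0.4]
opening: 0.0
```

```bash
python3 look.py p9
```

```text
[ 0.49789797 -0.32166371  0.03123875] [-0.20612327 -0.28713154  0.37089732] 7.45
```

View pics/p9.png

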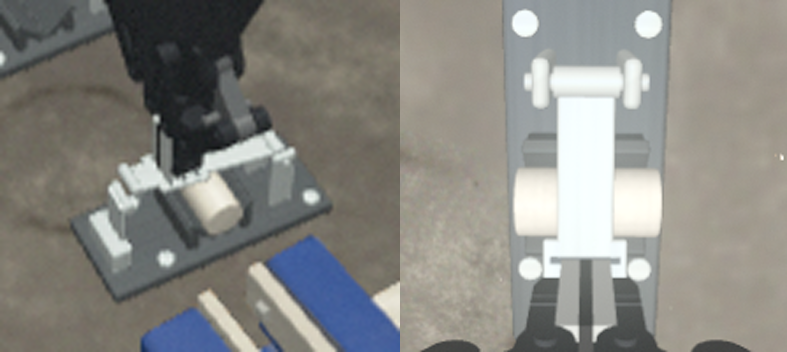

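Request:
apply_moves(plan="0 0.04 0 0 0 0 0; 0 0.04 0 0 0 0 0; 0 0 0 0 0 0 0; 0 0 0 0 0 0 0; 0 0 0 0 0 0 0")

```text
time_s: 8.05
eef_pos: [0.498, -0.3217, 0.0274]
eef_rot: [0.477, -0.477, 0.522, -0.522]
wrist_force: [-0.8, -0.5, -0.2]
opening: 0.001
```

Request:
apply_moves(plan="0 0.04 0 0 0 0 0; 0 0.02 0 0 0 0 0; 0 0 0 0 0 0 0; 0 0 0 0 0 0 0; 0 0 0 0 0 0 0")

```text
time_s: 8.55
eef_pos: [0.4981, -0.322, 0.0253]
eef_rot: [-0.477, 0.477, -0.522, 0.522]
wrist_force: [-2.1, 1.5, 7.5]
opening: -0.0
```

```bash
python3 look.py p10
```

```text
[ 0.49811725 -0.32198616  0.02529561] [-2.13362443  1.48939419  7.51810702] 8.55
```

View pics/p10.png

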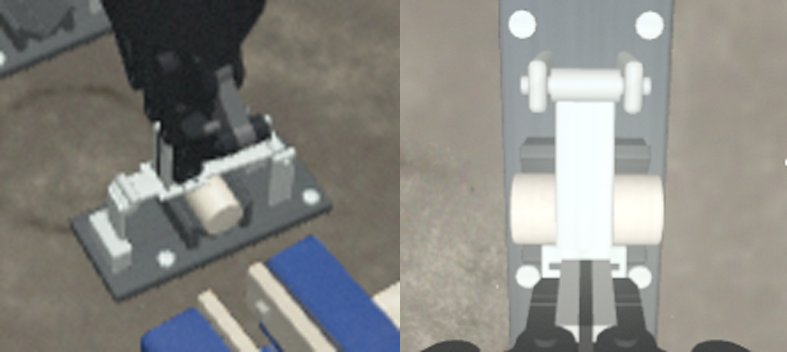

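Request:
apply_moves(plan="0 0.03 0 0 0 0 0; 0 0.03 0 0 0 0 0; 0 0 0 0 0 0 0; 0 0 0 0 0 0 0; 0 0 0 0 0 0 0")

```text
time_s: 9.15
eef_pos: [0.4979, -0.3218, 0.0214]
eef_rot: [0.477, -0.477, 0.522, -0.522]
wrist_force: [-1.6, -0.2, 2.6]
opening: 0.0
```

Request:
apply_moves(plan="0 0.03 0 0 0 0 0; 0 0.02 0 0 0 0 0; 0 0 0 0 0 0 0; 0 0 0 0 0 0 0; 0 0 0 0 0 0 0")

```text
time_s: 9.65
eef_pos: [0.498, -0.3216, 0.0187]
eef_rot: [0.477, -0.477, 0.522, -0.522]
wrist_force: [0.5, -0.4, -0.1]
opening: 0.001
```

```bash
python3 look.py p11
```

```text
[ 0.49798788 -0.32160863  0.01866902] [ 0.51032989 -0.35499478 -0.06576975] 9.65
```

View pics/p11.png

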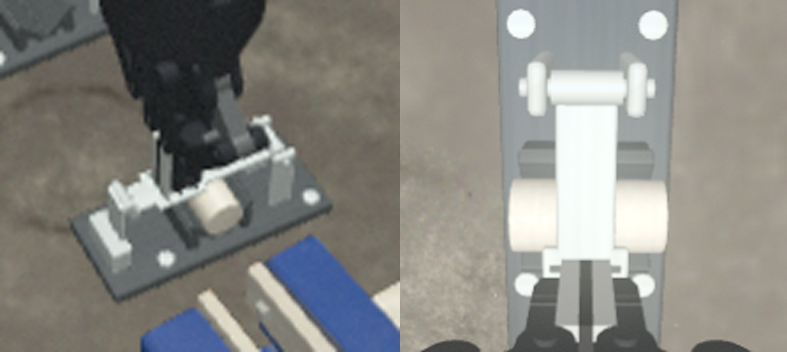

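Request:
apply_moves(plan="0 0.03 0 0 0 0 0; 0 0.02 0 0 0 0 0; 0 0 0 0 0 0 0; 0 0 0 0 0 0 0; 0 0 0 0 0 0 0")

```text
time_s: 10.25
eef_pos: [0.498, -0.3219, 0.0181]
eef_rot: [0.477, -0.477, 0.522, -0.522]
wrist_force: [-6.1, 3.9, 14.4]
opening: -0.0
```

Request:
apply_moves(plan="0 0.02 0 0 0 0 0; 0 0 0 0 0 0 0; 0 0 0 0 0 0 0; 0 0 0 0 0 0 0; 0 0 0 0 0 0 0")

```text
time_s: 10.75
eef_pos: [0.4981, -0.3219, 0.0179]
eef_rot: [-0.477, 0.477, -0.522, 0.522]
wrist_force: [-7.9, 5.3, 19.9]
opening: 0.002
```

Request:
apply_moves(plan="0 -0.1 0 0 0 0 0; 0 -0.2 0 0 0 0 0; 0 -0.4 0 0 0 0 0; 0 -0.5 0 0 0 0 0; 0 -0.5 0 0 0 0 0")

```text
time_s: 11.25
eef_pos: [0.4977, -0.3215, 0.1011]
eef_rot: [0.477, -0.477, 0.523, -0.522]
wrist_force: [0.8, -0.6, 0.1]
opening: -0.005
```

```bash
python3 look.py p12
```

```text
[ 0.49773626 -0.32154503  0.10114889] [ 0.84063598 -0.57080982  0.05625311] 11.25
```

View pics/p12.png

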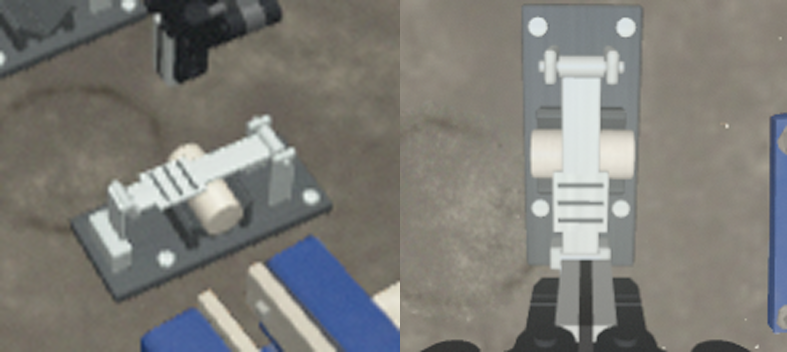

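Strap holds shut with the finger off it: in p12's left half its end sits under the catch nose near (125,195). I'll back up a little more and check both clamps.

Request:
apply_moves(plan="0 -0.5 0 0 0 0 0; 0 -0.5 0 0 0 0 0; 0 -0.5 0 0 0 0 0; 0 0 0 0 0 0 0; 0 0 0 0 0 0 0")

```text
time_s: 11.85
eef_pos: [0.4979, -0.3217, 0.175]
eef_rot: [-0.477, 0.477, -0.522, 0.522]
wrist_force: [-0.4, 0.2, -0.7]
opening: 0.001
```

```bash
python3 - <<'E'
from h import *
o=ctrl.get_obs();print(o["eef_pos"],o["wrist_force"],o["time_s"])
a=ctrl.camera("scene")[150:300,180:350]
cv2.imwrite("pics/end.png",cv2.resize(a,None,fx=4,fy=4,interpolation=cv2.INTER_CUBIC)[:,:,::-1])
E
```

```text
[ 0.49790428 -0.32172541  0.17496981] [-0.41614736  0.24159252 -0.68399208] 11.85
```

View pics/end.png

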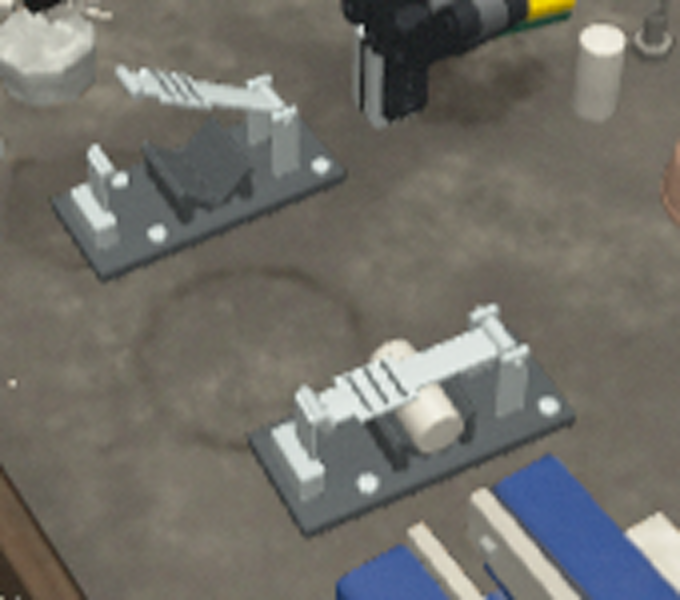

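The loaded strap is shut under its catch, with its end at about (320,405) and the bar beneath it. The empty clamp's strap is still up, ending at (125,75), and the gripper is clear of both.

```bash
python3 -c "
from bench import ctrl
print(ctrl.hand_in())"
```

```text
the job is handed in; nothing more can be done
None
```

The clamp holding the bar is shut and caught, the empty clamp's strap is still open, and I handed the job in at about 11.9 s.

- **How I pressed it:** I closed the gripper and pushed the thumb pad down, following its swing. The catch resisted (7.5 N in the reading taken there). The force then fell to about 0 and rose to about 20 N at the firm stop. That was the most I read, but the force shows only at the end of each call, so brief peaks between readings could be missed.
- **Last checks:** After I backed off, two camera looks about 0.6 s apart showed the strap level, its end under the catch nose and the bar beneath it. The gripper was clear, with the wrist force under 1 N.
- **What disagreed:** The pictures put the fingertips about 20 mm or more higher than the stated 11 mm ahead of the TCP. Contact bore this out: the strap bottomed out with the TCP at 18 mm rather than about 55 mm. I went by force and pictures instead of that number. Some of the trained networks' positions were also about 10 mm off, so I used my own pixel measurements, which agreed with each other to a few millimetres.

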